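# Load the oak offcut into the dowelling fixture

## Task

Load the oak offcut, which stands on its long edge, into the dowelling fixture for drilling: tilt its top towards the open front of the fixture, slip its lower edge slantwise under the two red keepers into the slot, then straighten it so that it stands upright on the slot floor, and let go. Leave the cork sanding block where it stands.

Things in the scene. Friction and masses are not known exactly. Their poses are not given: they have to be found in the camera images.
- oak_center (a point): Centre of the oak offcut: a plain pale greyish-tan bar 130 x 60 x 25 mm, 0.1 to 0.2 kg, standing at the start on one long narrow edge on the work surface (60 mm high, 25 mm thick, 130 mm long). Own axes: x along the 60 mm width (vertical at the start, up or down), y along the 130 mm length, z through the 25 mm thickness. Face and ends may be swapped.
- slot (a point): Centre of the slot floor, 10 mm above the table, in the fixed plywood fixture (124 x 250 mm). Axes: z up, y along the slot, x from the open front (robot side) to the back. Slot 40 mm wide (x +-20), 150 mm long (y +-75), ringed by dark wooden rails 14 mm thick and 15 mm high above its floor: 9 mm upright, then 6 mm chamfered outwards at 45 degrees.
- keepers (a point): Point midway between the front tips of the two red keepers, at their underside: 68 mm above the slot floor, 3 mm behind the slot's middle; axes as the slot. The keepers, 8 mm thick, overhang the slot from red posts behind it (x +22 to +36 of the slot) at y 50 to 80 mm either side; open between. So the offcut enters only leaning to the front (about 20 degrees), along its own slant.
- sanding_block: Cork sanding block, dark brown with reddish-brown abrasive wrapped round it, 112 x 64 x 31 mm, also standing on one long edge on the work surface; a bystander that must stay. Origin at the centre of one broad face, y along its length.

How it is judged:
By the outcome, as a careful person would: the job done as asked, in the order asked, and still so for the second after the job is handed in, with the robot touching nothing.
It also fails if it takes over 43 s, if anything falls off the work surface, if the arm or the gripper's body presses on something with over 40 N, if the wrist force passes 120 N, or if a joint passes its speed limit or range.

## Robot

A 6-joint arm with a two-finger parallel gripper is mounted at the origin on the work surface; the furniture and walls round the work are solid. World frame = base frame: x ahead of the robot, y to its left, z up, the work surface at z = 0. Lengths are in m, angles in rad, forces in N, time in s.
With the tool pointing down it reaches from about 0.375 to 0.825 m from the base axis. Payload 5.5 kg.
Tool frame: the origin (TCP) lies midway between the tips of the shut fingers; the grasp point (between the pads) lies 19 mm behind it (bot.pinch_z is the distance from the TCP to the grasp point, in m); z points along the fingers, y is the line along which they close (so a half turn about z gives the same grasp; the last joint's range is limited). The gripper opens to 85 mm and grips with 20 to 120 N. Pads are 22 mm wide; open, the fingers measure 114 mm over their backs; the gripper's body (76 mm by 85 mm) begins 54 mm behind the grasp point. The pads swing forward as they close: fully open they stand 13 mm farther back than shut.
Start: joints at [-1.159, 0.314, -0.047, 1.21, 0, 1.571], TCP at [0.24, -0.55, 0.231] pointing down, gripper open.
Joint ranges: [-2.67, 2.67], [-0.69, 1.73], [-1.03, 1.25], [-2.08, 2.16], [-1.42, 1.45], [-3.14, 3.14]. Speed limits (rad/s): [2.39, 2.39, 3.01, 3.14, 3.14, 3.14].

## Interface

Orientations are given as a unit quaternion [x, y, z, w].
In Python, from bench import read_state, optics, ticket, bot gives the robot as it stands. The module is installed in compiled form; this text tells all that it offers.
- The arm moves only by the shell command python3 -m handwheel 'ROWS' [FORCE]. ROWS is JSON, a list of rows, each an object of numbers: "dx", "dy", "dz": the shift along the world's x, y, z in mm; "ax", "ay", "az": the turn, a rotation vector about the world's x, y, z in rad; "fingers": the closure in counts, from 0 (fully open) to 255 (shut). A call has 1 to 20 rows; each row is the pose to reach, as a shift and turn from the pose commanded when the call began; what a row does not reach only later rows make up. A row lasts 1/8 s, in which the tool goes at most 62.5 mm and 10.7 degrees, less where a joint would pass 70% of its speed; a pose out of reach is approached as far as the arm can. A call with a gripper value outside its range is refused whole. The fingers move at their own pace and stop on an object; FORCE is the grip in N (left out, the last holds). Time passes only in rows, so rows that repeat a pose let the fingers close. It gives the time, the measured TCP pose, the force, the opening and the grip force at its end, in the units of the state.
- read_state(): the state, without advancing time (a new reading comes with each control period).
- optics.get_image(name): name is "side" or "top"; returns (picture, depth): 420x560x3 uint8, red, green, blue; 420x560 float32, m along the optical axis (not along the pixel's ray), 0 where there is no reading.
- optics.camera_model(name): a dict with "fx", "fy", "cx", "cy" (pixels), "cam_to_world" (4x4, takes a point from camera to world coordinates). Camera axes: x right, y down, z forward; pixel columns grow to the right and rows downward; lengths in m; the calibration is good to about 2 mm. A picture is of the moment at which its call begins. camera_model takes no time and is no camera call.
- ticket.sign_off(): hands the job in; it is judged then, once.
The state is a dict: "clock": time; "qpos": joint angles; "dq": joint speeds; "effort": joint torques, N m; "position": TCP position; "tcp_rot": TCP orientation; "wrist_force": force on the tool from outside, world axes, zero at the start; "ft_torque": the same for the moment, N m; "grip_width": finger opening in m; "gripper_force": force on a finger pad.
Only numpy, scipy, OpenCV 4.12 (cv2) and the standard library are available. Lean on these libraries where they do the work, as an engineer would, in place of code of your own. Each camera call takes 0.05 s, during which the arm holds its last target. There are 200 camera calls.

## Working session

There is one attempt and no reset: what is moved stays moved. The work goes in short steps, Python scripts to look and compute and a shell command to move; the robot and the scene stay as the last step left them, time stands still between calls to the robot, and variables do not carry over. Pictures are saved under pics/ and viewed, at most 10 in all, crops included, and the job is handed in when it is done.

```bash
mkdir -p pics; python3 - <<'E'
from bench import read_state, optics, bot
import cv2,numpy as np
s=read_state();print({k:np.round(v,3) for k,v in s.items()},bot.pinch_z)
for n in("top","side"):
    p,d=optics.get_image(n);np.savez(f"{n}0.npz",p=p,d=d);m=optics.camera_model(n);print(n,m["fx"],m["cx"],m["cy"],np.round(m["cam_to_world"],3).tolist())
    cv2.imwrite(f"pics/{n}0.png",p[...,::-1])
E
```

```text
{'clock': np.float64(0.0), 'qpos': array([-1.159,  0.314, -0.048,  1.21 ,  0.   ,  1.571]), 'dq': array([-0.001, -0.002,  0.002, -0.   , -0.001,  0.001]), 'effort': array([ 0.0000e+00, -5.3959e+01,  3.3975e+01,  1.9000e-02,  0.0000e+00,
        0.0000e+00]), 'position': array([ 0.24 , -0.549,  0.23 ]), 'tcp_rot': array([ 0.979,  0.204, -0.   , -0.001]), 'wrist_force': array([0.21 , 0.666, 0.918]), 'ft_torque': array([-0.004,  0.009,  0.042]), 'gripper_force': np.float64(0.0), 'grip_width': np.float64(0.085)} 0.0187
top 537.1909230803054 280.62265268047867 210.46424258273535 [[-0.016, -0.989, 0.144, 0.363], [-1.0, 0.016, -0.004, 0.0], [0.002, -0.144, -0.99, 1.566], [0.0, 0.0, 0.0, 1.0]]
side 407.6543697388365 283.0484256744178 205.23419831047016 [[-0.849, -0.237, 0.473, 0.128], [-0.529, 0.367, -0.765, 0.744], [0.007, -0.9, -0.437, 0.533], [0.0, 0.0, 0.0, 1.0]]
```

View pics/top0.png

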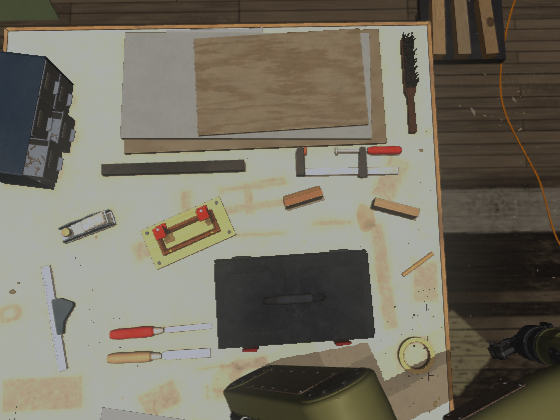

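View pics/side0.png

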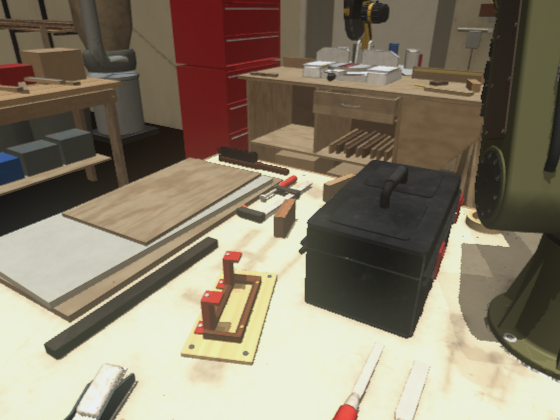

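The top view shows the fixture at about (188,232), with red keepers at (158,231) and (202,212). A reddish block stands at (303,197) and a tan bar at (396,208). The black toolbox at (295,300) is an obstacle.

```bash
cat >h.py <<'E'
import numpy as np,cv2
from bench import optics
def world(n,d):
    m=optics.camera_model(n);v,u=np.mgrid[:420,:560]
    P=np.stack([(u-m["cx"])/m["fx"]*d,(v-m["cy"])/m["fy"]*d,d],-1)
    T=np.array(m["cam_to_world"]);return P@T[:3,:3].T+T[:3,3]
def rect(W,box,lo,hi):
    u0,u1,v0,v1=box;w=W[v0:v1,u0:u1].reshape(-1,3);w=w[(w[:,2]>lo)&(w[:,2]<hi)]
    r=cv2.minAreaRect((w[:,:2]*1000).astype(np.float32));return r,np.round(cv2.boxPoints(r),1).tolist(),len(w),np.median(w[:,2]),np.round(w[:,:2].mean(0),4)
E
python3 - <<'E'
from h import *
z=np.load("top0.npz");p,d=z["p"],z["d"];W=world("top",d)
print("table",[np.round(W[v,u],4).tolist() for u,v in((340,230),(250,235),(430,240))])
print("bar",rect(W,(362,430,190,225),.05,.075))
print("block",rect(W,(275,332,178,215),.05,.08))
print("keepL",rect(W,(148,178,215,245),.07,.1));print("keepR",rect(W,(190,215,200,225),.07,.1))
print("plate",rect(W,(135,245,190,275),.006,.013))
print("rails",rect(W,(135,245,190,275),.018,.03))
print("box top z",np.percentile(W[255:340,220:370,2],[50,99]), "box xy",rect(W,(205,385,240,355),.1,.3)[1])
a=cv2.resize(p[190:275,135:245],None,fx=5,fy=5,interpolation=2);b=cv2.resize(p[175:225,270:430],None,fx=5,fy=5,interpolation=2)[:, :800]
cv2.imwrite("pics/a.png",a[...,::-1]);cv2.imwrite("pics/b.png",b[...,::-1])
E
```

```text
table [[0.53, -0.1784, 0.0034], [0.5198, 0.0849, 0.0015], [0.4965, -0.4404, 0.0023]]
bar (((587.4493408203125, -333.46832275390625), (130.2653350830078, 26.46673011779785), 74.2544174194336), [[557.0, -392.6000061035156], [582.5, -399.70001220703125], [617.9000244140625, -274.3999938964844], [592.4000244140625, -267.20001220703125]], 422, np.float64(0.059306382235224886), array([ 0.5868, -0.3328]))
block (((624.3737182617188, -68.1160888671875), (33.25762176513672, 111.0162353515625), 16.094745635986328), [[593.0, -19.399999618530273], [623.7999877929688, -126.0999984741211], [655.7000122070312, -116.80000305175781], [625.0, -10.199999809265137]], 433, np.float64(0.061831250185887754), array([ 0.623 , -0.0675]))
keepL (((522.153564453125, 333.4112243652344), (33.739646911621094, 30.681127548217773), 24.011550903320312), [[500.5, 340.6000061035156], [513.0, 312.5], [543.7999877929688, 326.29998779296875], [531.2999877929688, 354.29998779296875]], 133, np.float64(0.08530768033686398), array([0.5221, 0.3328]))
keepR (((573.5238037109375, 213.84027099609375), (33.367496490478516, 29.9273
[... 371 characters left out ...]
6.6000061035156, 103.80000305175781], [652.4000244140625, 99.69999694824219], [657.7999877929688, 418.5], [412.0, 422.6000061035156]], 2045, np.float64(0.009321616743659833), array([0.5281, 0.2618]))
rails (((529.7777709960938, 263.298828125), (115.5111083984375, 236.7882537841797), 23.825239181518555), [[429.1000061035156, 348.29998779296875], [524.7999877929688, 131.6999969482422], [630.4000244140625, 178.3000030517578], [534.7999877929688, 394.8999938964844]], 589, np.float64(0.02317187736753268), array([0.5273, 0.2628]))
box top z [0.18368936 0.23245529] box xy [[201.0, 161.5], [221.3000030517578, -242.1999969482422], [469.29998779296875, -229.8000030517578], [449.0, 173.89999389648438]]
```

View pics/a.png

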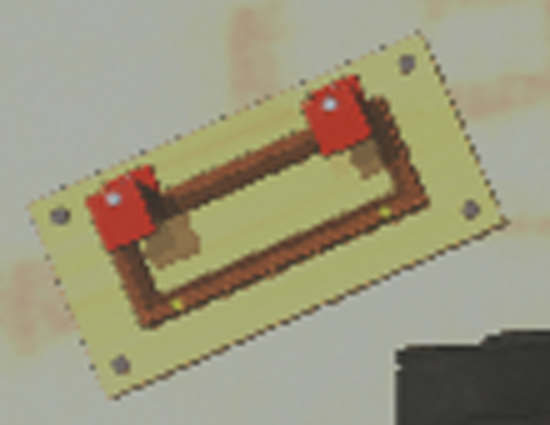

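View pics/b.png

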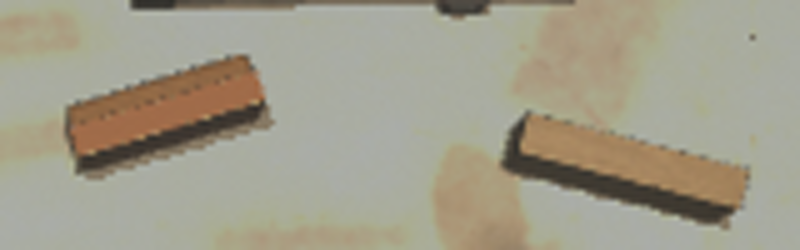

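The tan bar on the right is the oak: centre (587.4, -333.5), long axis 15.75° clockwise from y. The block on the left, with reddish sides, is the cork. The fixture's keepers are at the back (far) side and its yaw is about +23.6°. I'll go above the oak and cross-check the slot from the plate corners.

```bash
python3 - <<'E'
from h import *
m=optics.camera_model("top");T=np.array(m["cam_to_world"])
C=[]
for u,v in((141,230.6),(219,196.6),(236.6,234.6),(157.4,269.6)):
    r=T[:3,:3]@[(u-m["cx"])/m["fx"],(v-m["cy"])/m["fy"],1];C.append(T[:3,3]+r*(.012-T[2,3])/r[2])
C=np.array(C)[:,:2]*1000;print(C.round(1),C.mean(0));e=(C[0]-C[1]+C[3]-C[2]);print(np.degrees(np.arctan2(-e[0],e[1])))
k=np.array([547.8,273.6]);a=np.radians(23.6);print("slot from keepers",k-19.5*np.array([np.cos(a),np.sin(a)]))
E
python3 -m handwheel '[{"dx":347,"dy":216,"dz":-60,"az":0.886},{"dx":347,"dy":216,"dz":-60,"az":0.886},{"dx":347,"dy":216,"dz":-60,"az":0.886},{"dx":347,"dy":216,"dz":-60,"az":0.886},{"dx":347,"dy":216,"dz":-60,"az":0.886},{"dx":347,"dy":216,"dz":-60,"az":0.886},{"dx":347,"dy":216,"dz":-60,"az":0.886},{"dx":347,"dy":216,"dz":-60,"az":0.886},{"dx":347,"dy":216,"dz":-60,"az":0.886},{"dx":347,"dy":216,"dz":-60,"az":0.886}]' 40
```

```text
[[536.8 401. ]
 [633.3 174.4]
 [520.6 123.3]
 [423.2 351.5]] [528.46985851 262.53445207]
23.092607423849888
slot from keepers [529.93092677 265.79319387]invalid input
```

```bash
python3 -m handwheel '[{"dx":347,"dy":216,"dz":-60,"ax":0,"ay":0,"az":0.886,"fingers":0},{"dx":347,"dy":216,"dz":-60,"ax":0,"ay":0,"az":0.886,"fingers":0},{"dx":347,"dy":216,"dz":-60,"ax":0,"ay":0,"az":0.886,"fingers":0},{"dx":347,"dy":216,"dz":-60,"ax":0,"ay":0,"az":0.886,"fingers":0},{"dx":347,"dy":216,"dz":-60,"ax":0,"ay":0,"az":0.886,"fingers":0},{"dx":347,"dy":216,"dz":-60,"ax":0,"ay":0,"az":0.886,"fingers":0},{"dx":347,"dy":216,"dz":-60,"ax":0,"ay":0,"az":0.886,"fingers":0},{"dx":347,"dy":216,"dz":-60,"ax":0,"ay":0,"az":0.886,"fingers":0},{"dx":347,"dy":216,"dz":-60,"ax":0,"ay":0,"az":0.886,"fingers":0}]' 40
```

```text
clock: 1.23
position: [0.5865, -0.3338, 0.1708]
tcp_rot: [0.797, 0.604, -0.0, -0.001]
wrist_force: [-0.4, 0.1, -0.0]
grip_width: 0.0851
gripper_force: 0.0
```

```bash
python3 -m handwheel '[{"dx":1,"dy":0,"dz":-60,"ax":0,"ay":0,"az":0,"fingers":0},{"dx":1,"dy":0,"dz":-110,"ax":0,"ay":0,"az":0,"fingers":0},{"dx":1,"dy":0,"dz":-145,"ax":0,"ay":0,"az":0,"fingers":60},{"dx":1,"dy":0,"dz":-145,"ax":0,"ay":0,"az":0,"fingers":100},{"dx":1,"dy":0,"dz":-145,"ax":0,"ay":0,"az":0,"fingers":140},{"dx":1,"dy":0,"dz":-145,"ax":0,"ay":0,"az":0,"fingers":180},{"dx":1,"dy":0,"dz":-145,"ax":0,"ay":0,"az":0,"fingers":220},{"dx":1,"dy":0,"dz":-145,"ax":0,"ay":0,"az":0,"fingers":255},{"dx":1,"dy":0,"dz":-145,"ax":0,"ay":0,"az":0,"fingers":255},{"dx":1,"dy":0,"dz":-145,"ax":0,"ay":0,"az":0,"fingers":255},{"dx":1,"dy":0,"dz":-145,"ax":0,"ay":0,"az":0,"fingers":255}]' 50
```

```text
clock: 2.6
position: [0.5898, -0.3352, 0.029]
tcp_rot: [0.797, 0.604, 0.001, 0.002]
wrist_force: [-0.7, -0.9, 7.7]
grip_width: 0.0243
gripper_force: 50.2
```

```bash
python3 -m handwheel '[{"dx":0,"dy":0,"dz":15,"ax":0,"ay":0,"az":0,"fingers":255},{"dx":0,"dy":0,"dz":60,"ax":0,"ay":0,"az":0,"fingers":255},{"dx":0,"dy":0,"dz":120,"ax":0,"ay":0,"az":0,"fingers":255},{"dx":0,"dy":0,"dz":180,"ax":0,"ay":0,"az":0,"fingers":255},{"dx":0,"dy":0,"dz":240,"ax":0,"ay":0,"az":0,"fingers":255},{"dx":0,"dy":0,"dz":280,"ax":0,"ay":0,"az":0,"fingers":255},{"dx":0,"dy":0,"dz":300,"ax":0,"ay":0,"az":0,"fingers":255},{"dx":0,"dy":0,"dz":300,"ax":0,"ay":0,"az":0,"fingers":255},{"dx":0,"dy":0,"dz":300,"ax":0,"ay":0,"az":0,"fingers":255}]' 60
python3 - <<'E'
from h import *
for n in("side","top"):
    p,d=optics.get_image(n);cv2.imwrite(f"pics/{n}1.png",p[...,::-1]);np.savez(n+"1.npz",p=p,d=d)
E
```

```text
clock: 3.72
position: [0.5877, -0.3335, 0.3254]
tcp_rot: [0.797, 0.604, -0.0, -0.001]
wrist_force: [0.3, -0.7, -2.0]
grip_width: 0.0242
gripper_force: 59.1
```

View pics/side1.png

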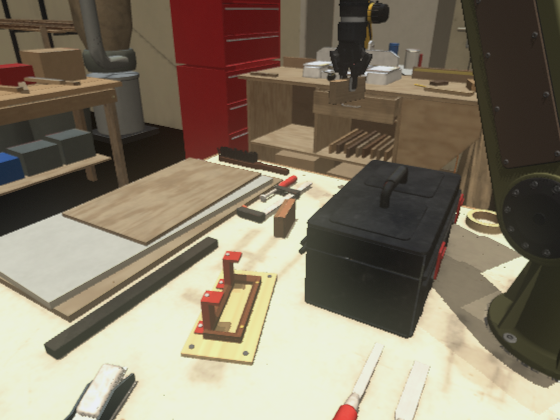

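The side view shows the oak held level at (347,90), with the arm well clear of the toolbox. Next I transfer it to above the slot front.

```bash
python3 -m handwheel '[{"dx":-5,"dy":40,"dz":0,"ax":0,"ay":0,"az":0.03,"fingers":255},{"dx":-12,"dy":90,"dz":0,"ax":0,"ay":0,"az":0.09,"fingers":255},{"dx":-20,"dy":145,"dz":0,"ax":0,"ay":0,"az":0.16,"fingers":255},{"dx":-30,"dy":200,"dz":0,"ax":0,"ay":0,"az":0.23,"fingers":255},{"dx":-40,"dy":255,"dz":0,"ax":0,"ay":0,"az":0.30,"fingers":255},{"dx":-50,"dy":310,"dz":0,"ax":0,"ay":0,"az":0.37,"fingers":255},{"dx":-60,"dy":365,"dz":0,"ax":0,"ay":0,"az":0.44,"fingers":255},{"dx":-70,"dy":420,"dz":0,"ax":0,"ay":0,"az":0.51,"fingers":255},{"dx":-80,"dy":475,"dz":0,"ax":0,"ay":0,"az":0.58,"fingers":255},{"dx":-90,"dy":525,"dz":0,"ax":0,"ay":0,"az":0.63,"fingers":255},{"dx":-98,"dy":560,"dz":-10,"ax":0,"ay":0,"az":0.67,"fingers":255},{"dx":-102,"dy":579,"dz":-20,"ax":0,"ay":0,"az":0.682,"fingers":255},{"dx":-102,"dy":579,"dz":-20,"ax":0,"ay":0,"az":0.682,"fingers":255},{"dx":-102,"dy":579,"dz":-20,"ax":0,"ay":0,"az":0.682,"fingers":255}]'
```

```text
clock: 5.58
position: [0.4863, 0.2441, 0.3061]
tcp_rot: [0.549, 0.836, -0.0, 0.0]
wrist_force: [0.8, 0.2, -1.3]
grip_width: 0.0241
gripper_force: 59.3
```

```bash
python3 -m handwheel '[{"dx":0,"dy":0,"dz":0,"ax":0.03,"ay":-0.069,"az":0,"fingers":255},{"dx":0,"dy":0,"dz":-10,"ax":0.08,"ay":-0.184,"az":0,"fingers":255},{"dx":0,"dy":0,"dz":-50,"ax":0.12,"ay":-0.277,"az":0,"fingers":255},{"dx":0,"dy":0,"dz":-90,"ax":0.139,"ay":-0.320,"az":0,"fingers":255},{"dx":0,"dy":0,"dz":-120,"ax":0.139,"ay":-0.320,"az":0,"fingers":255},{"dx":0,"dy":0,"dz":-130,"ax":0.139,"ay":-0.320,"az":0,"fingers":255},{"dx":0,"dy":0,"dz":-130,"ax":0.139,"ay":-0.320,"az":0,"fingers":255},{"dx":0,"dy":0,"dz":-130,"ax":0.139,"ay":-0.320,"az":0,"fingers":255}]'
python3 - <<'E'
from h import *
from bench import read_state
s=read_state();print(np.round(s["qpos"],3),s["position"])
for n in("side","top"):
    p,d=optics.get_image(n);np.savez(n+"2.npz",p=p,d=d)
    if n=="side":cv2.imwrite("pics/side2.png",cv2.resize(p[120:400,120:400],None,fx=2,fy=2,interpolation=2)[...,::-1])
    else:cv2.imwrite("pics/top2.png",cv2.resize(p[150:300,100:280],None,fx=4,fy=4,interpolation=2)[...,::-1])
E
```

```text
clock: 6.58
position: [0.4876, 0.2455, 0.1781]
tcp_rot: [0.541, 0.823, 0.146, 0.096]
wrist_force: [-0.5, 0.0, -1.9]
grip_width: 0.0241
gripper_force: 59.5
[ 0.481 -0.034 -0.646  0.608 -0.025  1.64 ] [0.48764049 0.24551228 0.17807524]
```

View pics/side2.png

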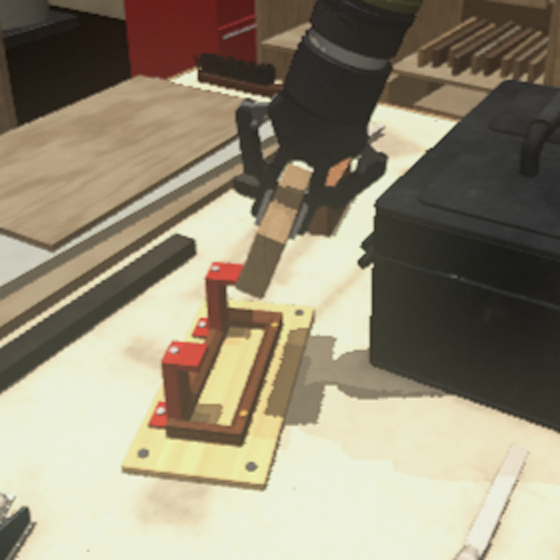

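View pics/top2.png

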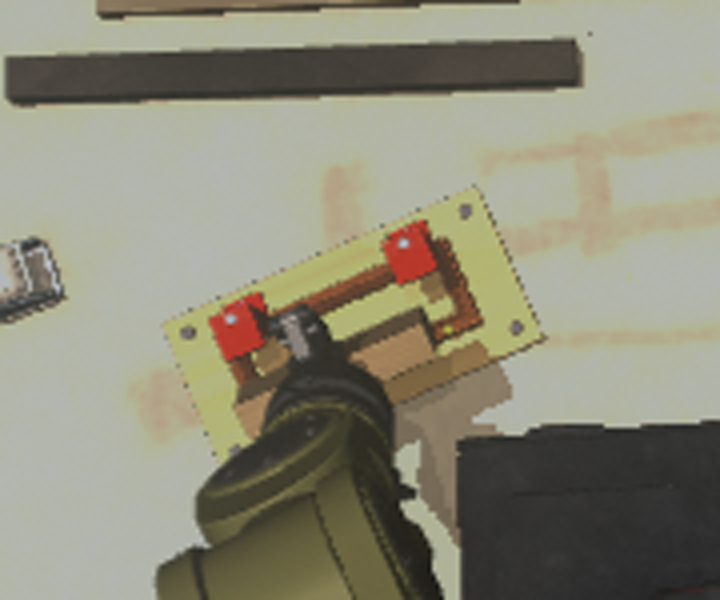

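Both views show the oak tilted to the front and parallel to the slot, above its front side (top crop about (335,360)). I'll check its position relative to the fixture from depth.

```bash
python3 - <<'E'
from h import *
a=np.radians(23.4);R=np.array([[np.cos(a),np.sin(a),0],[-np.sin(a),np.cos(a),0],[0,0,1]])
t=np.radians(20);N=np.array([np.cos(t),0,np.sin(t)]);U=np.array([-np.sin(t),0,np.cos(t)])
for n in("top","side"):
    z=np.load(n+"2.npz");S=(world(n,z["d"])*1000-[529.3,264.3,10])@R.T
    T=(np.array([487.6,245.5,178.1])-[529.3,264.3,10])@R.T;Q=S-T
    q=np.stack([Q@N,Q[...,1],Q@U],-1);c=z["p"].astype(int)
    m=(abs(q[...,0])<22)&(abs(q[...,1])<80)&(q[...,2]>-45)&(q[...,2]<45)&(abs(q[...,1])>28)&(z["d"]>0)
    w=q[m];print(n,len(w))
    for i in range(3):print(i,np.percentile(w[:,i],[1,5,25,50,75,95,99]).round(1))
    if n=="top":  # fixture in slot frame
        z0=np.load("top0.npz");S0=(world("top",z0["d"])*1000-[529.3,264.3,10])@R.T
        k=S0[(S0[...,2]>60)&(abs(S0[...,0])<60)&(abs(S0[...,1])<100)];print("keep",np.percentile(k,[1,10,50,90,99],axis=0).round(1).tolist())
        g=(S0[...,2]>10)&(S0[...,2]<20)&(abs(S0[...,1])<45)
        for lo,hi in((-45,-10),(10,45)):
            k=S0[g&(S0[...,0]>lo)&(S0[...,0]<hi)];print("rail",np.percentile(k[:,0],[5,50,95]).round(1),np.percentile(k[:,2],[50]))
        g=(S0[...,2]>10)&(S0[...,2]<20)&(abs(S0[...,0])<15)&(abs(S0[...,1])<110);k=S0[g][:,1];print("ends",np.percentile(k[k<0],[2,50,98]),np.percentile(k[k>0],[2,50,98]))
E
```

```text
top 327
0 [-12.7 -10.2  -2.2   6.4  11.3  12.2  12.6]
1 [-63.2 -62.6 -50.6 -35.3  49.7  63.7  66.2]
2 [-25.  -19.3  10.5  28.5  31.3  34.6  36.4]
keep [[4.2, -78.7, 66.2], [7.1, -72.9, 70.7], [20.2, 50.8, 75.4], [33.9, 74.6, 79.8], [36.8, 80.8, 82.7]]
rail [-32.6 -27.  -20.4] [13.88059658]
rail [21.3 29.1 34.7] [14.37282617]
ends [-87.30196251 -80.72046241 -74.4080727 ] [75.94136695 82.64055689 90.09784785]
side 793
0 [-12.3 -11.3  -6.3  -0.1   6.1  11.1  12.1]
1 [-61.4 -51.6  42.   63.5  64.7  65.8  66.4]
2 [-25.6 -21.3  -1.7  23.1  32.1  33.1  33.6]
```

```bash
python3 -m handwheel '[{"dx":-1,"dy":0,"dz":-23,"ax":0,"ay":0,"az":0,"fingers":255},{"dx":-1,"dy":0,"dz":-23,"ax":0,"ay":0,"az":0,"fingers":255},{"dx":8,"dy":4,"dz":-50,"ax":0,"ay":0,"az":0,"fingers":255},{"dx":14,"dy":6.5,"dz":-68,"ax":0,"ay":0,"az":0,"fingers":255},{"dx":20,"dy":9,"dz":-86,"ax":0,"ay":0,"az":0,"fingers":255},{"dx":25,"dy":11.5,"dz":-100,"ax":0,"ay":0,"az":0,"fingers":255},{"dx":29,"dy":13,"dz":-112,"ax":0,"ay":0,"az":0,"fingers":255},{"dx":33,"dy":14.5,"dz":-122,"ax":0,"ay":0,"az":0,"fingers":255},{"dx":36,"dy":16,"dz":-131,"ax":0,"ay":0,"az":0,"fingers":255},{"dx":36,"dy":16,"dz":-131,"ax":0,"ay":0,"az":0,"fingers":255},{"dx":36,"dy":16,"dz":-131,"ax":0,"ay":0,"az":0,"fingers":255}]'
python3 - <<'E'
from h import *
p,d=optics.get_image("side");np.savez("side3.npz",p=p,d=d)
cv2.imwrite("pics/side3.png",cv2.resize(p[200:380,150:330],None,fx=3.3,fy=3.3,interpolation=2)[...,::-1])
E
```

```text
clock: 8.05
position: [0.5222, 0.2612, 0.0455]
tcp_rot: [0.54, 0.823, 0.145, 0.095]
wrist_force: [-0.1, 0.2, -1.7]
grip_width: 0.0242
gripper_force: 59.7
```

View pics/side3.png

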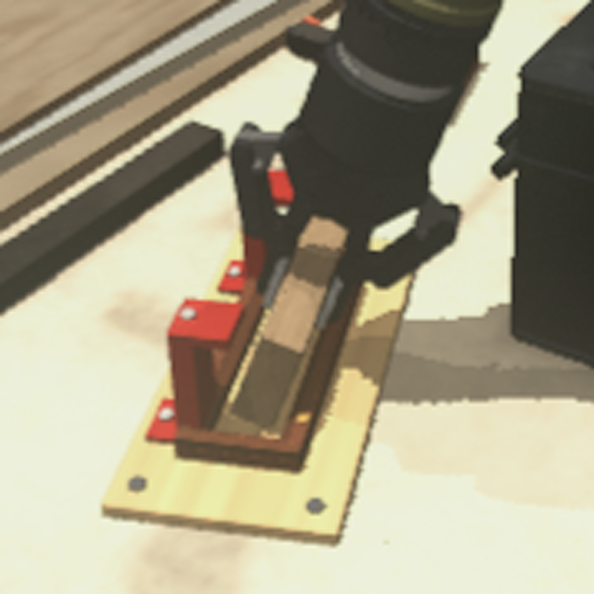

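The oak's lower edge is in the slot under the keepers, between the rails and without contact (side crop about (270,400)). Next is the last few mm down, then straightening.

```bash
python3 -m handwheel '[{"dx":1,"dy":0.5,"dz":-1.5,"ax":0,"ay":0,"az":0,"fingers":255},{"dx":2,"dy":1,"dz":-3,"ax":0,"ay":0,"az":0,"fingers":255},{"dx":3,"dy":1.4,"dz":-3.1,"ax":-0.017,"ay":0.04,"az":0,"fingers":255},{"dx":3.8,"dy":1.8,"dz":-3.3,"ax":-0.035,"ay":0.08,"az":0,"fingers":255},{"dx":4.7,"dy":2.1,"dz":-3.5,"ax":-0.052,"ay":0.12,"az":0,"fingers":255},{"dx":5.6,"dy":2.5,"dz":-3.8,"ax":-0.069,"ay":0.16,"az":0,"fingers":255},{"dx":5.6,"dy":2.5,"dz":-3.8,"ax":-0.069,"ay":0.16,"az":0,"fingers":255},{"dx":5.6,"dy":2.5,"dz":-3.8,"ax":-0.069,"ay":0.16,"az":0,"fingers":255}]'
```

```text
clock: 9.1
position: [0.5274, 0.2635, 0.0412]
tcp_rot: [0.547, 0.833, 0.073, 0.048]
wrist_force: [-0.0, -0.2, -1.0]
grip_width: 0.0241
gripper_force: 59.6
```

```bash
python3 -m handwheel '[{"dx":0.9,"dy":0.4,"dz":-0.3,"ax":-0.017,"ay":0.04,"az":0,"fingers":255},{"dx":1.7,"dy":0.8,"dz":-0.6,"ax":-0.035,"ay":0.08,"az":0,"fingers":255},{"dx":2.6,"dy":1.2,"dz":-1,"ax":-0.052,"ay":0.12,"az":0,"fingers":255},{"dx":3.5,"dy":1.6,"dz":-1.5,"ax":-0.069,"ay":0.16,"az":0,"fingers":255},{"dx":3.5,"dy":1.6,"dz":-1.5,"ax":-0.069,"ay":0.16,"az":0,"fingers":255},{"dx":3.5,"dy":1.6,"dz":-1.5,"ax":-0.069,"ay":0.16,"az":0,"fingers":255},{"dx":3.5,"dy":1.6,"dz":-1.5,"ax":-0.069,"ay":0.16,"az":0,"fingers":255}]'
```

```text
clock: 9.98
position: [0.5306, 0.265, 0.04]
tcp_rot: [0.549, 0.836, 0.0, -0.0]
wrist_force: [-0.1, 0.5, -1.3]
grip_width: 0.0241
gripper_force: 59.5
```

Upright; now I lower gently to the floor.

```bash
python3 -m handwheel '[{"dx":0,"dy":0,"dz":-0.7,"ax":0,"ay":0,"az":0,"fingers":255},{"dx":0,"dy":0,"dz":-1.4,"ax":0,"ay":0,"az":0,"fingers":255},{"dx":0,"dy":0,"dz":-1.4,"ax":0,"ay":0,"az":0,"fingers":255},{"dx":0,"dy":0,"dz":-1.4,"ax":0,"ay":0,"az":0,"fingers":255}]'
```

```text
clock: 10.48
position: [0.5311, 0.2653, 0.039]
tcp_rot: [0.549, 0.836, 0.0, -0.0]
wrist_force: [-2.7, 0.1, 5.5]
grip_width: 0.0241
gripper_force: 60.5
```

```bash
python3 -m handwheel '[{"dx":0,"dy":0,"dz":0,"ax":0,"ay":0,"az":0,"fingers":180},{"dx":0,"dy":0,"dz":0,"ax":0,"ay":0,"az":0,"fingers":170},{"dx":0,"dy":0,"dz":0,"ax":0,"ay":0,"az":0,"fingers":160},{"dx":0,"dy":0,"dz":0,"ax":0,"ay":0,"az":0,"fingers":145},{"dx":0,"dy":0,"dz":0,"ax":0,"ay":0,"az":0,"fingers":130},{"dx":0,"dy":0,"dz":0,"ax":0,"ay":0,"az":0,"fingers":120},{"dx":0,"dy":0,"dz":0,"ax":0,"ay":0,"az":0,"fingers":120},{"dx":0,"dy":0,"dz":0,"ax":0,"ay":0,"az":0,"fingers":120}]'
```

```text
clock: 11.48
position: [0.5312, 0.2653, 0.0386]
tcp_rot: [0.549, 0.836, 0.0, -0.0]
wrist_force: [-0.1, -0.2, 0.5]
grip_width: 0.0452
gripper_force: 0.0
```

```bash
python3 -m handwheel '[{"dx":0,"dy":0,"dz":15,"ax":0,"ay":0,"az":0,"fingers":120},{"dx":0,"dy":0,"dz":35,"ax":0,"ay":0,"az":0,"fingers":120},{"dx":0,"dy":0,"dz":70,"ax":0,"ay":0,"az":0,"fingers":120},{"dx":0,"dy":0,"dz":125,"ax":0,"ay":0,"az":0,"fingers":120},{"dx":0,"dy":0,"dz":180,"ax":0,"ay":0,"az":0,"fingers":120},{"dx":0,"dy":0,"dz":240,"ax":0,"ay":0,"az":0,"fingers":120},{"dx":30,"dy":-50,"dz":290,"ax":0,"ay":0,"az":0,"fingers":120},{"dx":45,"dy":-100,"dz":300,"ax":0,"ay":0,"az":0,"fingers":120},{"dx":60,"dy":-160,"dz":300,"ax":0,"ay":0,"az":0,"fingers":120},{"dx":60,"dy":-160,"dz":300,"ax":0,"ay":0,"az":0,"fingers":120},{"dx":60,"dy":-160,"dz":300,"ax":0,"ay":0,"az":0,"fingers":120}]'
python3 - <<'E'
from h import *
I=[]
for n,b in(("side",(180,380,170,350)),("top",(150,300,120,300))):
    p,d=optics.get_image(n);np.savez(n+"4.npz",p=p,d=d);I.append(cv2.resize(p[b[0]:b[1],b[2]:b[3]],(400,400),interpolation=2))
cv2.imwrite("pics/end.png",np.hstack(I)[...,::-1])
W=world("top",d);m=abs(W[...,:2]-[.53,.265]).max(-1)<.09
a=np.radians(23.4);S=(W*1000-[529.9,265.2,10])@np.array([[np.cos(a),np.sin(a),0],[-np.sin(a),np.cos(a),0],[0,0,1]]).T
k=S[(S[...,2]>55)&(S[...,2]<68)&(abs(S[...,0])<40)&(abs(S[...,1])<48)];print(len(k),np.percentile(k,[2,50,98],axis=0).round(1))
print("block",rect(W,(275,332,178,215),.05,.08)[0])
E
```

```text
clock: 12.85
position: [0.5911, 0.1051, 0.3393]
tcp_rot: [0.549, 0.836, 0.001, -0.0]
wrist_force: [0.2, 0.1, 0.1]
grip_width: 0.0451
gripper_force: 0.0
137 [[-11.8   2.   55.2]
 [  0.6  25.   59.4]
 [ 11.4  47.1  65.8]]
block ((624.0967407226562, -67.7391128540039), (31.944808959960938, 110.2459716796875), 16.471059799194336)
```

View pics/end.png

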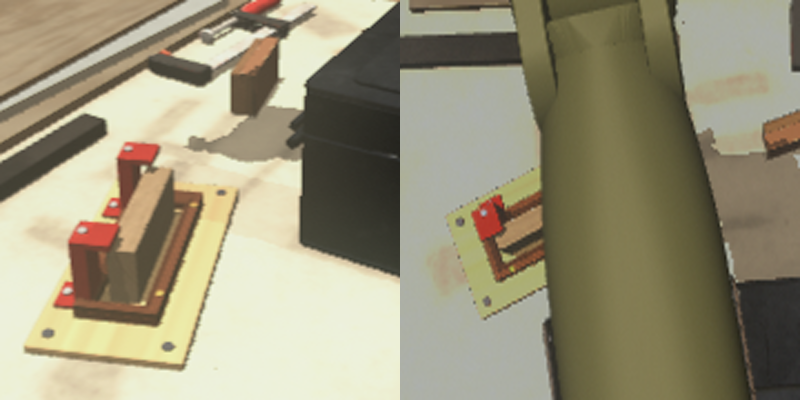

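The oak stands upright in the slot (left half, about (140,240)), with its top near 60 mm above the floor and centred within 1 mm. The cork block has not moved.

```bash
python3 -c "
from bench import ticket;print(ticket.sign_off())"
```

```text
the job is handed in; nothing more can be done
None
```

The oak offcut stands upright on the slot floor under both keepers, released and with the robot clear; the cork block was not moved, and the job was handed in at about 13 s.

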